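# Tidy the potting shelf into its saucers and rests

### The arm

A 7-joint arm with a two-finger parallel gripper is mounted at the origin on the work surface. World frame = base frame: x ahead of the robot, y to its left, z up, the work surface at z = 0. Lengths are in mm, angles in rad, forces in N, time in s.
With the tool pointing down it reaches from about 400 to 875 mm from the base axis. Payload 4.4 kg.
Tool frame: the origin (TCP) lies midway between the tips of the shut fingers; the grasp point (between the pads) lies grasp_offset behind it (grasp_offset is the distance from the TCP to the grasp point, in mm); z points along the fingers, y is the line along which they close (so a half turn about z gives the same grasp; the last joint's range is limited). The gripper opens to 85 mm and grips with 20 to 120 N. Pads are 22 mm wide; open, the fingers measure 114 mm over their backs; the gripper's body (76 mm by 85 mm) begins 54 mm behind the grasp point. The pads swing forward as they close: fully open they stand 13 mm farther back than shut.
Start: joints at [-1.277, 0.628, 0.038, 1.517, -0.027, 0.996, -0.02], TCP at [228.834, 608.402, 231.313] pointing down, gripper open.
Joint ranges: [-3.06, 3.06], [-0.37, 2.12], [-1.25, 1.32], [0.18, 2.47], [-1.1, 4.24], [0.23, 1.98], [-2.94, 2.94]. Speed limits (rad/s): [2.57, 2.57, 3.14, 3.14, 3.14, 3.14, 3.14].

### API

Orientations are given as [roll, pitch, yaw] about the fixed x, y, z axes, in that order (R = Rz(yaw) Ry(pitch) Rx(roll)).
In Python, from cell import * gives the robot as it stands. The module is installed in compiled form; this text tells all that it offers.
- The arm moves only by the shell command python3 -m jog 'ROWS'. ROWS is a JSON object of lists of equal length, an entry for each row: "angular": the turn, a rotation vector about the tool's x, y, z in degrees, a list of three; "travel": the shift along the tool's x, y, z in cm, a list of three; "fingers": the closure, from 0 (fully open) to 1 (shut). In form: {"angular": [[rx, ry, rz], ...], "travel": [[tx, ty, tz], ...], "fingers": [fingers, ...]}. A call has 1 to 5 rows; each row is the pose to reach, as a shift and turn from the pose commanded when the call began, along the tool's axes at that moment; what a row does not reach only later rows make up. A row lasts 1/8 s, in which the tool goes at most 62.5 mm and 10.7 degrees, less where a joint would pass 70% of its speed; a pose out of reach is approached as far as the arm can. A call with a gripper value outside its range is refused whole. The fingers move at their own pace and stop on an object; the grip force is fixed at half the most. Time passes only in rows, so rows that repeat a pose let the fingers close. It gives the time, the measured TCP pose, the force and the opening at its end, in the units of the state.
- read_state(): the state, without advancing time (a new reading comes with each control period).
- get_image(name): name is "scene" or "top" or "wrist"; returns the picture (384x512x3 uint8, red, green, blue); there is no depth.
- camera_model(name): a dict with "mtx" (3x3 intrinsics, pixels), "T" (4x4, takes a point from camera to world coordinates). Camera axes: x right, y down, z forward; pixel columns grow to the right and rows downward; lengths in mm; the calibration is good to about 2 mm. A picture is of the moment at which its call begins: read the wrist's pose just before it. camera_model takes no time and is no camera call; for the wrist camera it gives the pose at the moment of the call.
- finish_job(): hands the job in, once; it reports no verdict.
The state is a dict: "clock": time; "qpos": joint angles; "qd": joint speeds; "tau": joint torques, N m; "eef_pos": TCP position; "tool_rot": TCP orientation; "force": force on the tool from outside, world axes, zero at the start; "torque": the same for the moment, N m; "width": finger opening in mm.
Only numpy, scipy, OpenCV 4.12 (cv2) and the standard library are available. Lean on these libraries where they do the work, as an engineer would, in place of code of your own. Each camera call takes 0.05 s, during which the arm holds its last target. There are 200 camera calls.

### The job

Tidy the shelf: stand each green pot upright in the saucer of its own size, lay the torch level in the torch rest, and lay the screwdriver level in its rest with the handle in the wide saddle and the shaft in the narrow one. Set the pots down gently, never drop them, and do not push the clear storage box or the jar about. Leave everything released and still.

Things in the scene. Friction and masses are not known exactly. Their poses are not given: they have to be found in the camera images.
- large_pot_center (a point): The larger of two open green glazed plant pots, standing upright on the shelf: 52 mm tall, 60 mm across its straight rim band (the upper 24 mm), foot 48 mm across, wall 4 mm. Point on its axis, half-way up (26 mm above its underside); z up; its yaw means nothing.
- small_pot_center (a point): The smaller green glazed plant pot, upright: 42 mm tall, 42 mm across its straight rim band (the upper 22 mm), foot 30 mm across, wall 4 mm. Point on its axis, half-way up (21 mm above its underside); z up; its yaw means nothing.
- torch_center (a point): Aluminium torch lying level, 120 mm long: round body 28 mm across from -42 to +25 mm along x, between an eight-sided tail cap (to -60 mm) and an eight-sided head (to +60 mm), both 36 mm across the flats it lies on. The point is on its axis at mid-length, 18 mm above what it lies on; x runs along the torch towards the lens.
- screwdriver_center (a point): Screwdriver lying level, 135 mm long: eight-sided yellow handle 28 mm across its flats, from -50 to +30 mm along x, and a 7 mm round steel shaft from +30 to +85 mm, clear of the shelf. The point is on the axis in the handle, 14 mm above what it lies on, within 10 mm of the balance point; x runs towards the tip.
- large_saucer_seat (a point): The larger of two round terracotta saucers, fixed: 76 mm across outside, 66 mm inside, rim 13 mm high, floor 6 mm above the shelf. The point is where the centre of the larger pot lies when it stands in the middle of it, 32 mm above the shelf; z up.
- small_saucer_seat (a point): The smaller terracotta saucer, fixed: 55 mm across outside, 45 mm inside, rim 13 mm high, floor 6 mm above the shelf. The point is where the centre of the smaller pot lies when it stands in the middle of it, 27 mm above the shelf; z up.
- torch_rest_seat (a point): Fixed wooden torch rest: base 146 x 62 mm, 8 mm thick, equal saddles at both ends, 80 mm open between. Saddle floors 24 mm above the shelf, notches 52 mm wide, cheeks up to 36 mm, end stops 68 mm from the middle. Head and tail cap lie in them, either way round. The point: where the torch's centre lies when home, 42 mm above the shelf; x along the rest.
- screwdriver_rest_seat (a point): Fixed wooden rest, base 123 x 54 x 8 mm. Wide low saddle for the handle's rear: x -58 (end stop) to -30 mm, floor 20 mm above the shelf, notch 44 mm wide, cheeks to 32 mm. Narrow saddle for the shaft: x +41 to +59 mm, floor 30, notch 21, cheeks to 42 mm. The point: where the screwdriver's point lies when home, 34 mm above the shelf; x as the screwdriver's x when home.
- storage_box: Bystander: clear plastic storage box with clipped lid, 118 by 98 mm, 74 mm tall, standing at the left; 0.7 kg. Origin under its centre.
- jar: Bystander: amber glass jar with a steel lid, 64 mm across, 75 mm tall, standing at the right; 0.4 kg. Origin under its centre.

How it is judged:
By the outcome, as a careful person would: the job done as asked, in the order asked, and still so for the second after the job is handed in, with the robot touching nothing.
It also fails if it takes over 106 s, if anything falls off the work surface, if the arm or the gripper's body presses on something with over 40 N, if the wrist force passes 120 N, or if a joint passes its speed limit or range.

## Working session

There is one attempt and no reset: what is moved stays moved. The work goes in short steps, Python scripts to look and compute and a shell command to move; the robot and the scene stay as the last step left them, time stands still between calls to the robot, and variables do not carry over. Pictures are saved under pics/ and viewed, on a budget of 14 in all, crops included, one or two more only if the job needs it, and the job is handed in when it is done.

```bash
mkdir -p pics; ls; python3 - <<'E'
from cell import *
import cv2
s=read_state(); print({k:s[k] for k in('clock','eef_pos','tool_rot','width')})
try: print(grasp_offset)
except Exception as e: print(e)
for n in('scene','top'):
    im=get_image(n); cv2.imwrite(f'pics/{n}0.png',im[:,:,::-1]); m=camera_model(n); print(n,m)
E
```

```text
pics
{'clock': 0.0, 'eef_pos': array([228.57542865, 607.80711462, 230.38493342]), 'tool_rot': array([-3.13967871e+00, -4.23509610e-06,  2.78181381e+00]), 'width': 85.48699387254918}
18.700000000000003
scene {'mtx': array([[376.81312472,   0.        , 258.69494024],
       [  0.        , 376.81312472, 196.92836192],
       [  0.        ,   0.        ,   1.        ]]), 'T': array([[ 5.49577277e-01,  5.71127577e-01, -6.09736097e-01,
         1.18719631e+03],
       [ 8.35345573e-01, -3.64520387e-01,  4.11488349e-01,
        -4.61649035e+02],
       [ 1.27511054e-02, -7.35484996e-01, -6.77421014e-01,
         7.85517271e+02],
       [ 0.00000000e+00,  0.00000000e+00,  0.00000000e+00,
         1.00000000e+00]])}
top {'mtx': array([[372.00216953,   0.        , 252.49645436],
       [  0.        , 372.00216953, 186.83492403],
       [  0.        ,   0.        ,   1.        ]]), 'T': array([[-1.37288562e-02, -9.97475584e-01,  6.96704906e-02,
         4.37522356e+02],
       [-9.99570421e-01,  1.18865199e-02, -2.67896090e-02,
         5.41076930e+00],
       [ 2.58938412e-02, -7.00083523e-02, -9.97210279e-01,
         1.25654687e+03],
       [ 0.00000000e+00,  0.00000000e+00,  0.00000000e+00,
         1.00000000e+00]])}
```

View pics/top0.png

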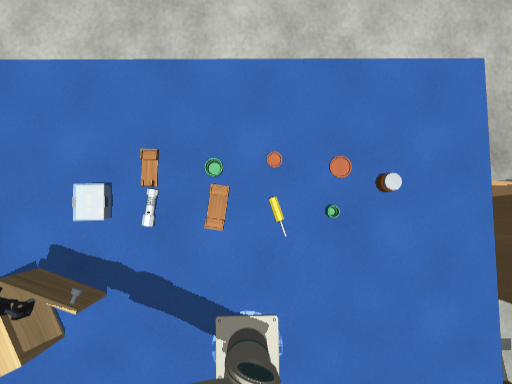

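View pics/scene0.png

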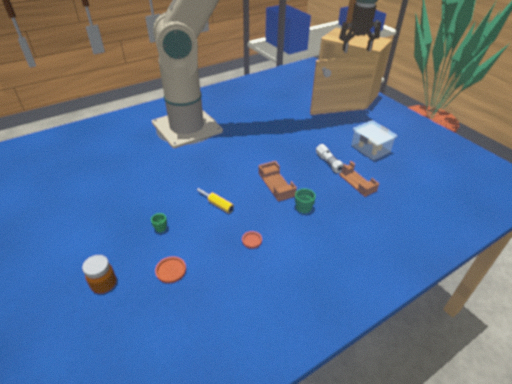

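The top view shows the box at (92,202), screwdriver rest at (150,168), torch at (150,208), large pot at (214,167) and torch rest at (217,207). The small saucer is at (275,159), screwdriver at (278,212), large saucer at (340,167), small pot at (333,211) and jar at (390,182). Next I measure them coarsely.

```bash
cat > h.py <<'E'
from cell import *
import cv2, numpy as np
from scipy.spatial.transform import Rotation as R
def ray(m,px,z):
    d=m['T'][:3,:3]@np.linalg.solve(m['mtx'],[px[0],px[1],1.]); o=m['T'][:3,3]
    return o+d*(z-o[2])/d[2]
def proj(m,p):
    q=np.linalg.inv(m['T'])@np.append(p,1); u=m['mtx']@q[:3]; return u[:2]/u[2]
HSV={'green':((45,80,30),(85,255,255)),'yellow':((22,120,100),(35,255,255)),
 'orange':((0,90,40),(20,255,255)),'grey':((0,0,60),(180,70,255))}
def mask(im,c):
    h=cv2.cvtColor(im,cv2.COLOR_RGB2HSV); return cv2.inRange(h,*[np.array(x) for x in HSV[c]])
def blobs(im,c,amin=60):
    cs,_=cv2.findContours(mask(im,c),cv2.RETR_EXTERNAL,cv2.CHAIN_APPROX_NONE)
    return [x for x in cs if cv2.contourArea(x)>=amin]
def rectw(m,c,z):
    "min-area rectangle of a contour cast on plane z: centre, (long, short), yaw of long side (deg)"
    w=np.array([ray(m,p,z)[:2] for p in c.reshape(-1,2)],np.float32)
    r=cv2.minAreaRect(w); b=cv2.boxPoints(r); e=[b[1]-b[0],b[2]-b[1]]; e.sort(key=lambda v:-np.hypot(*v))
    return np.round(r[0],1),np.round([np.hypot(*v) for v in e],1),round(np.degrees(np.arctan2(e[0][1],e[0][0]))%180,1)
def togo(p,yaw=None):
    "shift (cm, tool axes) and turn about tool z (deg) from commanded~measured pose to TCP p, tool y along yaw (deg)"
    s=read_state(); M=R.from_euler('xyz',s['tool_rot']); d=M.inv().apply(np.array(p)-s['eef_pos'])/10
    out=[np.round(d,2)]
    y=M.apply([0,1,0]); a=np.degrees(np.arctan2(y[1],y[0]))
    out.append(('yaw y',round(a,1)))
    if yaw is not None: t=-((yaw-a+90)%180-90); out.append(('rz',round(t,1)))
    return out
E
python3 - <<'E'
from h import *
s=read_state();print(togo([0,0,0]))
w=camera_model('wrist'); M=R.from_euler('xyz',s['tool_rot'])
print('cam in tool',M.inv().apply(w['T'][:3,3]-s['eef_pos']),'axes',(M.as_matrix().T@w['T'][:3,:3]).round(2).tolist(),w['mtx'][0,0])
im=cv2.imread('pics/top0.png')[:,:,::-1].copy(); m=camera_model('top')
for c,z in(('green',40),('yellow',14),('orange',20),('grey',18)):
    for b in blobs(im,c,30):
        u=b.reshape(-1,2).mean(0)
        if 60<u[0]<420 and 140<u[1]<240: print(c,u.round(),rectw(m,b,z))
E
```

```text
[array([ -0.  , -64.91,  23.16]), ('yaw y', np.float64(69.4))]
cam in tool [ 7.82128453e+01 -9.25559806e-02 -1.43181008e+02] axes [[0.0, -0.95, -0.3], [1.0, 0.0, -0.0], [0.0, -0.3, 0.95]] 340.98394364564956
green [333. 211.] (array([ 438.6, -289.5]), array([41.5, 39.4], dtype=float32), np.float32(115.5))
green [213. 167.] (array([589.4,  99.9]), array([59.5, 55.7], dtype=float32), np.float32(179.5))
yellow [276. 209.] (array([ 449.8, -105.3]), array([81.1, 27.6], dtype=float32), np.float32(17.5))
orange [216. 207.] (array([460.,  92.]), array([146.3,  62.4], dtype=float32), np.float32(170.7))
orange [382. 184.] (array([ 530.1, -464.8]), array([59.4, 40.6], dtype=float32), np.float32(11.9))
orange [340. 166.] (array([ 590.8, -325.1]), array([71.4, 67.8], dtype=float32), np.float32(89.4))
orange [274. 159.] (array([ 616.7, -101.3]), array([47.5, 47.1], dtype=float32), np.float32(179.1))
orange [149. 167.] (array([592.8, 317.3]), array([122.7,  58.7], dtype=float32), np.float32(177.7))
grey [150. 207.] (array([460.2, 311.9]), array([123.7,  38.9], dtype=float32), np.float32(170.9))
grey [ 89. 201.] (array([484., 510.]), array([118.6, 114. ], dtype=float32), np.float32(179.2))
grey [392. 182.] (array([ 539.1, -498.3]), array([64. , 58.5], dtype=float32), np.float32(43.7))
```

```bash
python3 -m jog '{"angular":[[0,0,-10],[0,0,-20.5],[0,0,-20.5],[0,0,-20.5],[0,0,-20.5]],"travel":[[-5,-3.2,-0.4],[-10,-6.4,-0.8],[-15,-9.6,-1.2],[-20,-12.8,-1.8],[-25,-16,-2]],"fingers":[0,0,0,0,0]}'; python3 - <<'E'
from h import *
print(togo([500,250,260],90))
E
```

```text
clock: 0.72
eef_pos: [407.5, 368.9, 251.4]
tool_rot: [3.141, 0.0, 3.14]
force: [1.6, 0.0, -0.1]
width: 85.5
[array([ -9.27, -11.87,  -0.86]), ('yaw y', np.float64(89.9)), ('rz', np.float64(-0.1))]
```

```bash
python3 -m jog '{"angular":[[0,0,0],[0,0,0],[0,0,0],[0,0,0]],"travel":[[-3.5,-4.5,-0.4],[-7,-9,-0.9],[-9.3,-11.9,-0.9],[-9.3,-11.9,-0.9]],"fingers":[0,0,0,0]}'; python3 - <<'E'
from h import *
m=camera_model('wrist'); im=get_image('wrist'); cv2.imwrite('pics/wA.png',im[:,:,::-1]); np.save('wA.npy',m['T'])
E
```

```text
clock: 1.23
eef_pos: [501.3, 247.4, 260.0]
tool_rot: [-3.139, 0.001, 3.133]
force: [-1.1, -0.4, 0.2]
width: 85.5
```

View pics/wA.png

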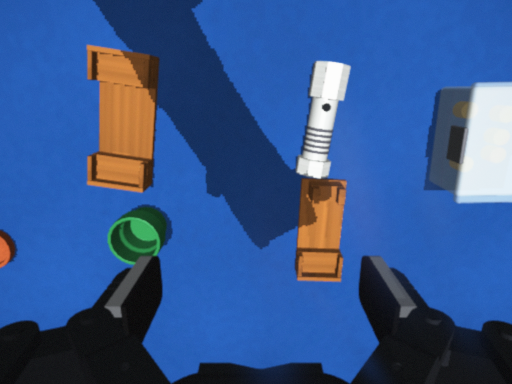

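Wrist view A shows the torch rest around (123,118), the large pot rim at (137,238), the torch from (330,65) to (315,175), and the screwdriver rest at (321,230). I'll enlarge the screwdriver rest and torch to see which saddle is which.

```bash
python3 - <<'E'
from h import *
im=cv2.imread('pics/wA.png')
a=cv2.resize(im[50:295,280:370],None,fx=2.4,fy=2.4,interpolation=cv2.INTER_CUBIC)
b=cv2.resize(im[30:275,75:180],None,fx=2.4,fy=2.4,interpolation=cv2.INTER_CUBIC)
cv2.imwrite('pics/cA.png',np.hstack([a,b]))
E
```

```text
(no output)
```

View pics/cA.png

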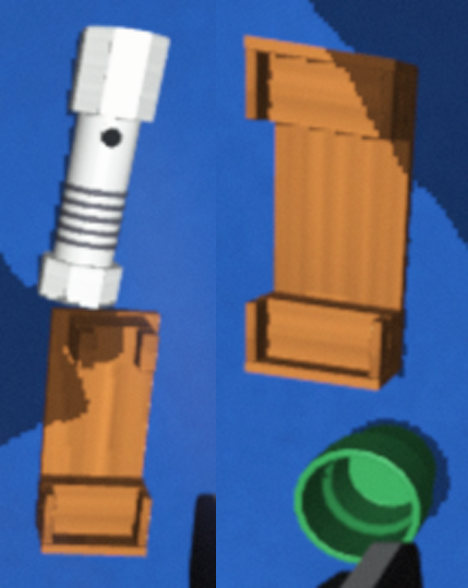

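```bash
python3 -m jog '{"angular":[[0,0,0],[0,0,0],[0,0,0],[0,0,0],[0,0,0]],"travel":[[0,-6,0],[0,-12,0],[0,-18,0],[0,-24,0],[0,-30,0]],"fingers":[0,0,0,0,0]}';python3 -m jog '{"angular":[[0,0,0],[0,0,0],[0,0,0],[0,0,0],[0,0,0]],"travel":[[0,-6,0],[0,-10,0],[0,-14.5,0],[0,-14.5,0],[0,-14.5,0]],"fingers":[0,0,0,0,0]}'; python3 - <<'E'
from h import *
m=camera_model('wrist'); im=get_image('wrist'); cv2.imwrite('pics/wB.png',im[:,:,::-1]); np.save('wB.npy',m['T'])
E
```

```text
clock: 1.9
eef_pos: [498.4, -48.3, 260.3]
tool_rot: [3.141, 0.0, -3.14]
force: [1.1, -0.7, -0.7]
width: 85.7
clock: 2.52
eef_pos: [498.6, -191.5, 260.0]
tool_rot: [3.14, -0.001, -3.141]
force: [0.0, 0.6, -0.3]
width: 85.4
```

View pics/wB.png

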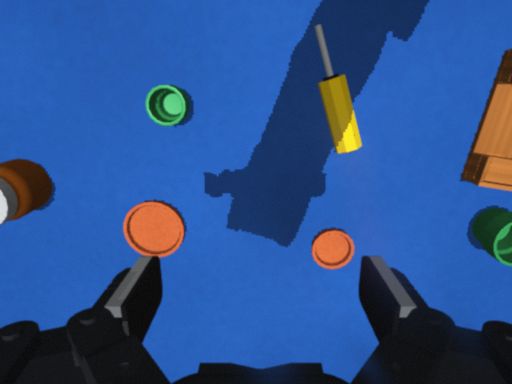

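View B shows the small pot at (167,105), screwdriver handle from (333,78) to (348,150) with its tip at (319,27), large saucer at (154,229) and small saucer at (333,249). Now I compute positions with known-radius circle fits.

```bash
cat >> h.py <<'E'
from scipy.optimize import least_squares
def circ(m,c,z,r):
    "centre of a rim of known radius r at height z from the silhouette's side away from the camera"
    p=np.array([ray(m,q,z)[:2] for q in c.reshape(-1,2)]); d=p.mean(0)-m['T'][:2,3]; d/=np.hypot(*d); n=np.array([-d[1],d[0]])
    a,b=p@d,p@n; c0=(a.max()-r)*d+(b.max()+b.min())/2*n
    for _ in range(4):
        q=p[(p-c0)@d>-3]; f=least_squares(lambda c:np.hypot(*(q-c).T)-r,c0,loss='soft_l1'); c0=f.x
    return c0.round(1),'rms',np.sqrt(np.mean((np.hypot(*(q-c0).T)-r)**2)).round(1)
def view(n,f,T=None):
    m=camera_model(n); 
    if T: m['T']=np.load(T)
    return m,cv2.imread(f)[:,:,::-1].copy()
E
python3 - <<'E'
from h import *
for n,f,T in(('wrist','pics/wA.png','wA.npy'),('wrist','pics/wB.png','wB.npy'),('top','pics/top0.png',None)):
    m,im=view(n,f,T); print(f)
    for b in blobs(im,'green',40):
        x=ray(m,b.reshape(-1,2).mean(0),40)
        big=x[1]>-100
        print(' pot','LS'[not big],circ(m,b,52 if big else 42,30 if big else 21))
    for b in blobs(im,'orange',100):
        x=ray(m,b.reshape(-1,2).mean(0),15)
        if not(390<x[0]<680 and abs(x[1])<420): continue
        w=rectw(m,b,20)
        if w[1][0]<100: print(' saucer',circ(m,b,13,38 if x[1]<-200 else 27.5))
        else: print(' rest',w)
    for b in blobs(im,'yellow',100): print(' handle',rectw(m,b,14))
    for b in blobs(im,'grey',300):
        w=rectw(m,b,18)
        if 100<w[1][0]<140 and w[1][1]<60: print(' torch',w)
m,im=view('wrist','pics/wA.png','wA.npy')
print('torchrest L corners z36',[ray(m,(75+(u-216)/2.4,30+v/2.4),36)[:2].round(1) for u,v in((245,37),(246,371))])
print('sd wide cheek front z32',[ray(m,(280+u/2.4,50+v/2.4),32)[:2].round(1) for u,v in((45,478),(150,478))])
print('sd far end',[ray(m,(280+u/2.4,50+v/2.4),32)[:2].round(1) for u,v in((41,553),(147,553))],'near z0',[ray(m,(280+u/2.4,50+v/2.4),z)[:2].round(1) for u,v,z in((53,310,8),(160,314,42))])
m,im=view('wrist','pics/wB.png','wB.npy'); print('tip',ray(m,(319,26),14)[:2].round(1))
E
```

```text
pics/wA.png
 pot L (array([587.3, 103.5]), 'rms', np.float64(3.5))
 saucer (array([625.4, -58.5]), 'rms', np.float64(7.9))
 rest (array([593.9, 320. ]), array([133.8,  57.8], dtype=float32), np.float32(179.5))
 rest (array([461.8,  93. ]), array([151.6,  73.8], dtype=float32), np.float32(170.9))
 torch (array([670.4, 419.4]), array([105.6,  25.5], dtype=float32), np.float32(28.4))
 torch (array([667.3,  71.3]), array([108.,  25.], dtype=float32), np.float32(150.9))
 torch (array([464.8, 314.7]), array([132.1,  38.7], dtype=float32), np.float32(171.6))
pics/wB.png
 pot L (array([584.8,  67.4]), 'rms', np.float64(9.0))
 pot S (array([ 439. , -287.2]), 'rms', np.float64(0.6))
 saucer (array([ 615.9, -100.3]), 'rms', np.float64(1.0))
 saucer (array([ 589.2, -322.4]), 'rms', np.float64(0.8))
 rest (array([466.5,  59.7]), array([156.4,  55.6], dtype=float32), np.float32(12.5))
 handle (array([ 452.1, -101.1]), array([83.6, 29. ], dtype=float32), np.float32(18.1))
 torch (array([666.1, -16.6]), array([105.8,  25.5], dtype=float32), np.float32(28.6))
 torch (array([ 665.9, -365.1]), array([1
[... 211 characters left out ...]
46.3,  62.4], dtype=float32), np.float32(170.7))
 saucer (array([ 589. , -323.6]), 'rms', np.float64(2.0))
 saucer (array([614.9, -99.8]), 'rms', np.float64(1.8))
 rest (array([592.8, 317.3]), array([122.7,  58.7], dtype=float32), np.float32(177.7))
 handle (array([ 449.8, -105.3]), array([81.1, 27.6], dtype=float32), np.float32(17.5))
 torch (array([460.2, 311.9]), array([123.7,  38.9], dtype=float32), np.float32(170.9))
torchrest L corners z36 [array([383.4,  76. ]), array([527.1,  53.2])]
sd wide cheek front z32 [array([610.9, 292.5]), array([611.3, 345.1])]
sd far end [array([653.8, 291.5]), array([654.2, 346.3])] near z0 [array([530.3, 297. ]), array([523.3, 341.7])]
tip [ 361.1 -130.1]
```

```bash
python3 -m jog '{"angular":[[0,0,0],[0,0,0],[0,0,0],[0,0,0],[0,0,0]],"travel":[[3,-4.8,3],[6,-9.6,8],[6,-9.6,13],[6,-9.6,18],[6,-9.6,18]],"fingers":[0,0,0,0,0]}';python3 - <<'E'
from h import *
print(togo([439,-287.5,8],90))
m=camera_model('wrist'); im=get_image('wrist'); cv2.imwrite('pics/sp1.png',im[:,:,::-1])
for b in blobs(im,'green',200): print(circ(m,b,42,21))
E
```

```text
clock: 3.2
eef_pos: [436.4, -286.1, 77.4]
tool_rot: [3.136, -0.007, -3.141]
force: [-0.4, -0.0, 0.2]
width: 85.5
[array([-0.31, -0.18,  6.94]), ('yaw y', np.float64(90.0)), ('rz', np.float64(0.0))]
(array([ 438. , -288.5]), 'rms', np.float64(0.5))
```

```bash
python3 -m jog '{"angular":[[0,0,0],[0,0,0],[0,0,0],[0,0,0],[0,0,0]],"travel":[[-0.2,-0.2,2.5],[-0.2,-0.2,5],[-0.2,-0.2,6.9],[-0.2,-0.2,6.9],[-0.2,-0.2,6.9]],"fingers":[0,0,0,0,0]}';python3 -m jog '{"angular":[[0,0,0],[0,0,0],[0,0,0],[0,0,0],[0,0,0]],"travel":[[0,0,0],[0,0,0],[0,0,0],[0,0,0],[0,0,0]],"fingers":[0.3,0.4,0.5,0.6,0.7]}';python3 -m jog '{"angular":[[0,0,0],[0,0,0],[0,0,0],[0,0,0],[0,0,0]],"travel":[[0,0,0],[0,0,0],[0,0,0],[0,0,0],[0,0,0]],"fingers":[0.8,0.8,0.8,0.8,0.8]}'
```

```text
clock: 3.88
eef_pos: [441.9, -291.8, 13.4]
tool_rot: [-3.14, 0.003, 3.141]
force: [-0.8, 0.2, 0.1]
width: 85.5
clock: 4.5
eef_pos: [440.3, -291.5, 12.0]
tool_rot: [-3.142, 0.0, 3.139]
force: [-1.2, 1.4, 8.3]
width: 40.8
clock: 5.12
eef_pos: [440.3, -291.4, 12.0]
tool_rot: [-3.142, 0.0, 3.139]
force: [-0.9, 0.8, 7.8]
width: 41.2
```

```bash
python3 -m jog '{"angular":[[0,0,0],[0,0,0],[0,0,0],[0,0,0],[0,0,0]],"travel":[[0,0,-2],[0,0,-5],[0,0,-8],[-3,3.2,-8],[-6,6.4,-8]],"fingers":[0.8,0.8,0.8,0.8,0.8]}';python3 -m jog '{"angular":[[0,0,0],[0,0,0],[0,0,0],[0,0,0],[0,0,0]],"travel":[[-3.5,3.8,0],[-7,7.6,0],[-10,10.8,0],[-11.7,12.7,0],[-11.7,12.7,0]],"fingers":[0.8,0.8,0.8,0.8,0.8]}';python3 -m jog '{"angular":[[0,0,0],[0,0,0]],"travel":[[0,0,0],[0,0,0]],"fingers":[0.8,0.8]}';python3 - <<'E'
from h import *
print(togo([617,-100,18],90))
m=camera_model('wrist'); im=get_image('wrist'); cv2.imwrite('pics/sp2.png',im[:,:,::-1])
zb=read_state()['eef_pos'][2]
for b in blobs(im,'green',200): print('pot',circ(m,b,42+zb-12,21))
for b in blobs(im,'orange',200): print('sau',ray(m,b.reshape(-1,2).mean(0),13),cv2.contourArea(b))
E
```

```text
clock: 5.75
eef_pos: [500.9, -227.5, 91.8]
tool_rot: [-3.141, 0.001, 3.138]
force: [1.7, 0.2, 0.1]
width: 40.9
clock: 6.38
eef_pos: [618.5, -97.9, 90.8]
tool_rot: [3.14, 0.0, -3.139]
force: [-0.6, -0.1, 0.1]
width: 41.1
clock: 6.62
eef_pos: [616.4, -102.7, 91.3]
tool_rot: [-3.141, -0.001, 3.137]
force: [-0.7, -0.3, -1.3]
width: 40.7
[array([-0.07,  0.28,  7.32]), ('yaw y', np.float64(89.7)), ('rz', np.float64(-0.3))]
pot (array([ 614. , -102.5]), 'rms', np.float64(0.3))
sau [614.29823921 -98.981705    13.        ] 3583.0
```

View pics/sp2.png

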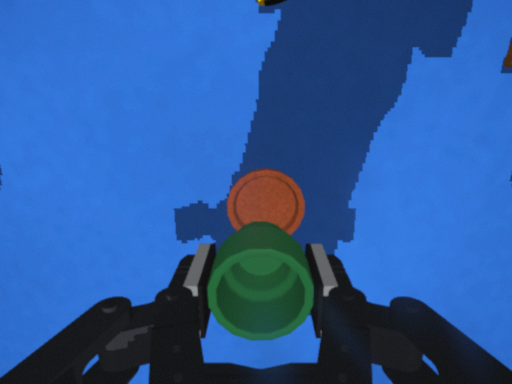

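The pot is held level at (262,280), with the small saucer just beyond it at (265,203). I'm lowering it slowly.

```bash
python3 -m jog '{"angular":[[0,0,0],[0,0,0],[0,0,0],[0,0,0],[0,0,0]],"travel":[[-0.15,0.25,2.5],[-0.15,0.25,4.5],[-0.15,0.25,5.8],[-0.15,0.25,6.3],[-0.15,0.25,6.6]],"fingers":[0.8,0.8,0.8,0.8,0.8]}';python3 -m jog '{"angular":[[0,0,0],[0,0,0],[0,0,0],[0,0,0],[0,0,0]],"travel":[[0,0,0],[0,0,0.2],[0,0,0.4],[0,0,0.5],[0,0,0.6]],"fingers":[0.8,0.8,0.8,0.8,0.8]}';python3 -m jog '{"angular":[[0,0,0],[0,0,0]],"travel":[[0,0,0],[0,0,0]],"fingers":[0.8,0.8]}'
```

```text
clock: 7.3
eef_pos: [619.2, -98.6, 25.2]
tool_rot: [-3.141, 0.0, 3.139]
force: [0.9, 0.3, 0.0]
width: 41.1
clock: 7.92
eef_pos: [619.0, -98.3, 19.2]
tool_rot: [3.142, 0.0, 3.14]
force: [0.7, 0.4, -0.6]
width: 40.7
clock: 8.18
eef_pos: [619.1, -98.3, 19.3]
tool_rot: [3.142, 0.0, 3.14]
force: [0.8, 0.2, 0.3]
width: 40.7
```

```bash
python3 -m jog '{"angular":[[0,0,0],[0,0,0],[0,0,0]],"travel":[[0.1,-0.1,0.1],[0.1,-0.1,0.15],[0.1,-0.1,0.15]],"fingers":[0.8,0.8,0.8]}'; python3 -m jog '{"angular":[[0,0,0],[0,0,0],[0,0,0],[0,0,0],[0,0,0]],"travel":[[0,0,0],[0,0,0],[0,0,0],[0,0,0],[0,0,0]],"fingers":[0.45,0.4,0.3,0.2,0]}';python3 -m jog '{"angular":[[0,0,0],[0,0,0],[0,0,0],[0,0,0],[0,0,0]],"travel":[[0,0,0],[0,0,0],[0,0,-2],[0,0,-5],[0,0,-9]],"fingers":[0,0,0,0,0]}';python3 - <<'E'
from h import *
print(togo([588,100,12],90))
m=camera_model('wrist'); im=get_image('wrist'); cv2.imwrite('pics/sp3.png',im[:,:,::-1])
for b in blobs(im,'green',200): print('pot',circ(m,b,48,21))
for b in blobs(im,'orange',200): print('sau',circ(m,b,13,27.5),cv2.contourArea(b))
E
```

```text
clock: 8.55
eef_pos: [617.9, -99.5, 18.1]
tool_rot: [-3.141, -0.0, 3.139]
force: [-1.5, -0.4, 3.7]
width: 40.7
clock: 9.18
eef_pos: [618.0, -99.3, 17.7]
tool_rot: [3.142, -0.0, 3.14]
force: [-0.4, -1.3, -0.0]
width: 84.0
clock: 9.8
eef_pos: [617.7, -99.3, 109.4]
tool_rot: [3.141, -0.001, 3.14]
force: [0.6, -0.8, 0.4]
width: 85.4
[array([ 3.01, 19.92,  9.74]), ('yaw y', np.float64(89.9)), ('rz', np.float64(-0.1))]
pot (array([615.6, -99.3]), 'rms', np.float64(0.5))
pot (array([587.6,  33.7]), 'rms', np.float64(3.6))
sau (array([637.5, -99.6]), 'rms', np.float64(nan)) 978.0
sau (array([ 601. , -259.9]), 'rms', np.float64(3.1)) 245.0
sau (array([509.8,  34.4]), 'rms', np.float64(6.7)) 1292.0
  return _methods._mean(a, axis=axis, dtype=dtype,
  ret = ret.dtype.type(ret / rcount)
```

View pics/sp3.png

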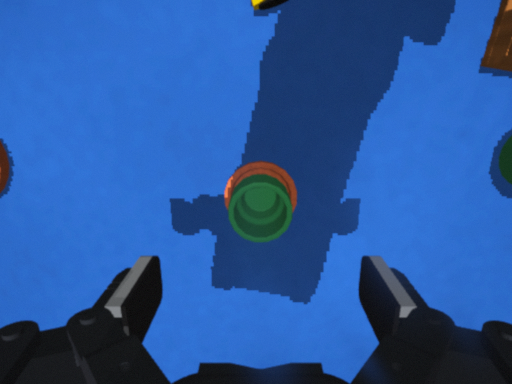

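The small pot stands in its saucer, rim at (260,209), at (615.6,-99.3), which is within 1 mm of the seat. Next is the large pot.

```bash
python3 -m jog '{"angular":[[0,0,0],[0,0,0],[0,0,0],[0,0,0],[0,0,0]],"travel":[[0.8,5.2,0],[1.6,10.4,0],[2.4,15.6,0],[3,19.9,0],[3,19.9,0]],"fingers":[0,0,0,0,0]}';python3 - <<'E'
from h import *
m=camera_model('wrist'); im=get_image('wrist'); cv2.imwrite('pics/lp1.png',im[:,:,::-1])
for b in blobs(im,'green',400): print('pot',circ(m,b,52,30),cv2.contourArea(b))
print(togo([588,100,12],90))
E
```

```text
clock: 10.48
eef_pos: [587.9, 105.8, 109.0]
tool_rot: [3.138, 0.001, -3.136]
force: [0.2, -0.1, -1.0]
width: 85.5
pot (array([588.2, 103. ]), 'rms', np.float64(0.5)) 6830.5
[array([ 0.07, -0.23,  9.69]), ('yaw y', np.float64(90.1)), ('rz', np.float64(0.1))]
```

```bash
python3 -m jog '{"angular":[[0,0,0],[0,0,0],[0,0,0],[0,0,0]],"travel":[[0,0,0],[0,0,0],[0,0,0],[0,0,0]],"fingers":[0,0,0,0]}';python3 - <<'E'
from h import *
m=camera_model('wrist'); im=get_image('wrist')
for b in blobs(im,'green',400): print('pot',circ(m,b,52,30),cv2.contourArea(b))
print(togo([588,100,12],90))
E
```

```text
clock: 11.02
eef_pos: [588.5, 99.1, 107.8]
tool_rot: [-3.141, -0.0, 3.139]
force: [0.1, 0.5, -0.5]
width: 85.6
pot (array([614.2, -39. ]), 'rms', np.float64(5.7)) 784.0
pot (array([588.2, 103. ]), 'rms', np.float64(0.5)) 6908.0
[array([0.04, 0.06, 9.57]), ('yaw y', np.float64(89.8)), ('rz', np.float64(-0.2))]
```

```bash
python3 -m jog '{"angular":[[0,0,0],[0,0,0],[0,0,0],[0,0,0],[0,0,0]],"travel":[[0,0.35,3],[0,0.35,6],[0,0.35,8.5],[0,0.35,9.5],[0,0.35,9.5]],"fingers":[0,0,0,0,0]}';python3 -m jog '{"angular":[[0,0,0],[0,0,0],[0,0,0],[0,0,0],[0,0,0]],"travel":[[0,0,0],[0,0,0],[0,0,0],[0,0,0],[0,0,0]],"fingers":[0,0.2,0.3,0.4,0.6]}';python3 -m jog '{"angular":[[0,0,0],[0,0,0],[0,0,0]],"travel":[[0,0,0],[0,0,0],[0,0,0]],"fingers":[0.6,0.6,0.6]}'
```

```text
clock: 11.7
eef_pos: [588.2, 103.1, 12.4]
tool_rot: [-3.141, -0.001, 3.139]
force: [0.8, 0.3, 0.7]
width: 85.4
clock: 12.32
eef_pos: [588.9, 103.3, 13.9]
tool_rot: [3.141, 0.001, 3.139]
force: [-0.8, 0.5, 5.9]
width: 56.7
clock: 12.7
eef_pos: [588.9, 103.3, 13.9]
tool_rot: [3.141, 0.001, 3.139]
force: [-1.2, -1.0, 5.4]
width: 56.7
```

Width 56.7 mm suggests the pads are partly below the 60 mm rim band, so I regrip 10 mm higher.

```bash
python3 -m jog '{"angular":[[0,0,0],[0,0,0],[0,0,0],[0,0,0],[0,0,0]],"travel":[[0,0,0],[0,0,0],[0,0,0],[0,0,-1],[0,0,-1]],"fingers":[0.1,0,0,0,0]}';python3 -m jog '{"angular":[[0,0,0],[0,0,0],[0,0,0],[0,0,0],[0,0,0]],"travel":[[0,0,0],[0,0,0],[0,0,0],[0,0,0],[0,0,0]],"fingers":[0.1,0.2,0.3,0.4,0.6]}';python3 -m jog '{"angular":[[0,0,0],[0,0,0],[0,0,0]],"travel":[[0,0,0],[0,0,0],[0,0,0]],"fingers":[0.6,0.6,0.6]}'
python3 - <<'E'
from h import *
m=camera_model('wrist'); im=get_image('wrist'); cv2.imwrite('pics/lp2.png',im[:,:,::-1])
E
```

```text
clock: 13.32
eef_pos: [589.2, 103.3, 23.8]
tool_rot: [3.141, 0.002, 3.139]
force: [0.4, -0.3, -0.8]
width: 85.5
clock: 13.95
eef_pos: [588.4, 103.2, 23.3]
tool_rot: [3.142, -0.0, 3.14]
force: [-1.5, 0.2, 4.5]
width: 56.3
clock: 14.32
eef_pos: [588.3, 103.2, 23.3]
tool_rot: [3.142, -0.0, 3.14]
force: [-2.1, 0.0, 5.1]
width: 56.6
```

View pics/lp2.png

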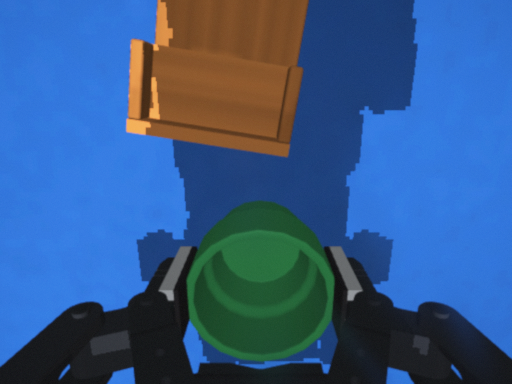

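The large pot is held squarely by its rim at (260,290). The width reading runs about 3 mm low, since it was the same at both heights. Now I carry it to the large saucer.

```bash
python3 -m jog '{"angular":[[0,0,0],[0,0,0],[0,0,0],[0,0,0],[0,0,0]],"travel":[[0,0,-2],[0,0,-6],[0,0,-10],[0,-5,-10],[0,-10,-10]],"fingers":[0.6,0.6,0.6,0.6,0.6]}';python3 -m jog '{"angular":[[0,0,0],[0,0,0],[0,0,0],[0,0,0],[0,0,0]],"travel":[[0,-6,0],[0,-12,0],[0,-18,0],[0,-24,0],[0,-28,0]],"fingers":[0.6,0.6,0.6,0.6,0.6]}';python3 -m jog '{"angular":[[0,0,0],[0,0,0],[0,0,0],[0,0,0],[0,0,0]],"travel":[[0,-3,0],[0,-4.6,0],[0,-4.6,0],[0,-4.6,0],[0,-4.6,0]],"fingers":[0.6,0.6,0.6,0.6,0.6]}';python3 - <<'E'
from h import *
print(togo([589.1,-323,29.3],90))
m=camera_model('wrist'); im=get_image('wrist'); cv2.imwrite('pics/lp3.png',im[:,:,::-1])
zb=read_state()['eef_pos'][2]
for b in blobs(im,'green',800): print('pot',circ(m,b,52+zb-23.3,30))
for b in blobs(im,'orange',800):
  e=cv2.minEnclosingCircle(b); print('sau',ray(m,e[0],13),e)
E
```

```text
clock: 15.0
eef_pos: [588.8, 2.9, 124.6]
tool_rot: [3.141, 0.002, -3.141]
force: [1.4, 0.2, -1.6]
width: 56.4
clock: 15.62
eef_pos: [586.7, -281.1, 123.9]
tool_rot: [-3.139, 0.0, 3.136]
force: [0.9, 0.1, -1.9]
width: 56.3
clock: 16.25
eef_pos: [588.1, -320.6, 122.8]
tool_rot: [3.14, -0.0, -3.141]
force: [0.2, 0.1, -1.7]
width: 56.3
[array([-0.1 , -0.25,  9.35]), ('yaw y', np.float64(90.0)), ('rz', np.float64(0.0))]
pot (array([ 588.2, -320.4]), 'rms', np.float64(0.7))
sau [ 588.96800049 -323.76129202   13.        ] ((255.7446746826172, 192.5), 47.70036697387695)
sau [ 531.00689663 -480.6743718    13.        ] ((39.27139663696289, 116.15214538574219), 56.934295654296875)
```

```bash
python3 -m jog '{"angular":[[0,0,0],[0,0,0],[0,0,0],[0,0,0],[0,0,0]],"travel":[[-0.1,-0.3,3],[-0.1,-0.3,6],[-0.1,-0.3,7.8],[-0.1,-0.3,8.3],[-0.1,-0.3,8.6]],"fingers":[0.6,0.6,0.6,0.6,0.6]}';python3 -m jog '{"angular":[[0,0,0],[0,0,0],[0,0,0],[0,0,0],[0,0,0]],"travel":[[0,0,0.1],[0,0,0.3],[0,0,0.4],[0,0,0.5],[0,0,0.5]],"fingers":[0.6,0.6,0.6,0.6,0.6]}';python3 -m jog '{"angular":[[0,0,0],[0,0,0]],"travel":[[0,0,0],[0,0,0]],"fingers":[0.6,0.6]}'
```

```text
clock: 16.92
eef_pos: [589.2, -325.9, 37.3]
tool_rot: [-3.141, 0.001, 3.14]
force: [0.4, 0.8, -0.5]
width: 56.6
clock: 17.55
eef_pos: [588.5, -325.7, 31.8]
tool_rot: [3.142, -0.0, 3.14]
force: [-0.4, -0.9, -1.1]
width: 56.3
clock: 17.8
eef_pos: [588.6, -325.7, 31.8]
tool_rot: [-3.142, 0.0, 3.14]
force: [-0.6, -0.1, -1.9]
width: 56.1
```

```bash
python3 -m jog '{"angular":[[0,0,0],[0,0,0],[0,0,0],[0,0,0],[0,0,0]],"travel":[[0,0.2,0],[0,0.2,0.1],[0,0.2,0.2],[0,0.2,0.28],[0,0.2,0.28]],"fingers":[0.6,0.6,0.6,0.6,0.6]}'; python3 - <<'E'
from h import *
s=read_state();print(s['eef_pos'],s['force'])
E
```

```text
clock: 18.42
eef_pos: [588.6, -323.7, 29.3]
tool_rot: [3.142, 0.0, 3.14]
force: [-1.3, 0.9, 2.6]
width: 56.4
[ 588.60756643 -323.73199261   29.33454943] [-1.27589159  0.85333559  2.58803849]
```

```bash
python3 -m jog '{"angular":[[0,0,0],[0,0,0],[0,0,0],[0,0,0],[0,0,0]],"travel":[[0,0,0],[0,0,0],[0,0,0],[0,0,0],[0,0,0]],"fingers":[0.3,0.2,0.1,0,0]}';python3 -m jog '{"angular":[[0,0,0],[0,0,0],[0,0,0],[0,0,0],[0,0,0]],"travel":[[0,0,-1],[0,0,-5],[0,0,-10],[0,0,-14],[0,0,-14]],"fingers":[0,0,0,0,0]}';python3 - <<'E'
from h import *
m=camera_model('wrist'); im=get_image('wrist'); cv2.imwrite('pics/lp4.png',im[:,:,::-1])
for b in blobs(im,'green',400): print('pot',circ(m,b,58,30))
for b in blobs(im,'orange',400): print('sau',cv2.minEnclosingCircle(b))
s=read_state();print(s['eef_pos'])
E
```

```text
clock: 19.05
eef_pos: [588.5, -323.8, 28.9]
tool_rot: [3.142, -0.0, 3.139]
force: [-0.5, 0.1, 0.4]
width: 85.4
clock: 19.68
eef_pos: [591.0, -325.2, 174.0]
tool_rot: [-3.138, 0.008, 3.139]
force: [-0.2, -0.2, -0.2]
width: 85.2
pot (array([ 618.8, -151.4]), 'rms', np.float64(8.0))
pot (array([ 588.6, -323.6]), 'rms', np.float64(0.5))
sau ((495.69818115234375, 198.7607421875), 28.594440460205078)
sau ((262.2848205566406, 172.5), 40.41724395751953)
sau ((81.26470947265625, 105.9117660522461), 46.82349395751953)
[ 589.58685477 -324.30887708  171.45742032]
```

```bash
python3 -m jog '{"angular":[[0,0,0],[0,0,0],[0,0,0],[0,0,0],[0,0,0]],"travel":[[0.3,6,-1],[0.6,12,-2],[0.9,18,-3],[1.2,24,-4],[1.5,30,-5]],"fingers":[0,0,0,0,0]}';python3 -m jog '{"angular":[[0,0,0],[0,0,0],[0,0,0],[0,0,0],[0,0,0]],"travel":[[0.3,6,-1],[0.6,12,-1],[0.9,18,-1],[1.2,24,-1],[1.5,30,-1]],"fingers":[0,0,0,0,0]}';python3 -m jog '{"angular":[[0,0,0],[0,0,0],[0,0,0],[0,0,0],[0,0,0]],"travel":[[0,3.5,0],[0,3.5,0],[0,3.5,0],[0,3.5,0],[0,3.5,0]],"fingers":[0,0,0,0,0]}';python3 - <<'E'
from h import *
m=camera_model('wrist'); im=get_image('wrist'); cv2.imwrite('pics/wC.png',im[:,:,::-1]);np.save('wC.npy',m['T'])
s=read_state();print(s['eef_pos'],m['T'][:3,3])
for b in blobs(im,'grey',800): print('grey',[rectw(m,b,z) for z in(18,36)])
for b in blobs(im,'orange',800): print('rest',[rectw(m,b,z) for z in(0,8,32)])
cv2.imwrite('pics/cC.png',cv2.resize(im[0:330,150:362,::-1],None,fx=1.8,fy=1.8,interpolation=cv2.INTER_CUBIC))
E
```

```text
clock: 20.35
eef_pos: [573.0, -21.7, 218.2]
tool_rot: [3.141, -0.002, 3.14]
force: [0.2, 0.6, 0.0]
width: 85.2
clock: 20.98
eef_pos: [558.8, 277.8, 227.8]
tool_rot: [-3.14, -0.002, 3.14]
force: [1.8, -0.5, 0.6]
width: 85.4
clock: 21.6
eef_pos: [560.2, 309.9, 229.1]
tool_rot: [-3.141, -0.0, 3.138]
force: [-0.2, -0.3, -0.1]
width: 85.3
[560.18361958 310.16192677 229.1273511 ] [482.09982719 310.47979469 372.26024424]
grey [(array([479.9, 513.9]), array([142.3, 103.7], dtype=float32), np.float32(5.3)), (array([480. , 503.6]), array([135.1,  98.4], dtype=float32), np.float32(5.3))]
grey [(array([463.4, 314.2]), array([120.1,  37.2], dtype=float32), np.float32(171.6)), (array([464.3, 314. ]), array([114. ,  35.3], dtype=float32), np.float32(171.6))]
rest [(array([600.8, 320.8]), array([137.7,  57. ], dtype=float32), np.float32(179.0)), (array([598.2, 320.6]), array([134.8,  55.8], dtype=float32), np.float32(179.0)), (array([590.6, 319.9]), array([125.9,  52.1], dtype=float32), np.float32(179.0))]
rest [(array([466.6,  80.4]), array([145.1,  83.7], dtype=float32), np.float32(170.6)), (array([466.9,  85.4]), array([141.9,  81.9], dtype=float32), np.float32(170.6)), (array([467.9, 100.2]), array([132.6,  76.5], dtype=float32), np.float32(170.6))]
```

View pics/cC.png

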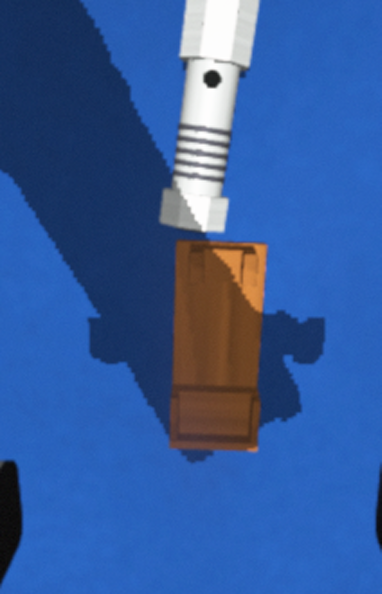

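```bash
python3 - <<'E'
from h import *
m,im=view('wrist','pics/wC.png','wC.npy')
f=lambda u,v,z: ray(m,(150+u/1.8,v/1.8),z)[:2].round(1)
t=f(193,230,36); print('tail',t,'centre',t+60*np.array([-.989,.146]))
print('near z0',f(221,242,0),'far z32',f(214,450,32),f(214,450,20),'front z8,20,32',f(214,388,8),f(214,388,20),f(214,388,32))
print('sides near z0/8',f(175,241,4),f(267,243,4),'sides far z32',f(170,449,32),f(257,451,32))
print('narrow cheeks z42',f(190,285,42),f(250,285,42),f(190,285,8))
E
```

```text
tail [521.  307.1] centre [461.66 315.86]
near z0 [532.4 323.6] far z32 [654.9 319.1] [661.  319.4] front z8,20,32 [623.5 319.6] [618.8 319.3] [614.1 319. ]
sides near z0/8 [531.1 296. ] [532.5 350.9] sides far z32 [654.1 292.1] [655.6 345.5]
narrow cheeks z42 [550.  305.4] [550.1 338.1] [557.  304.8]
```

```bash
python3 -m jog '{"angular":[[0,0,4],[0,0,8.4],[0,0,8.4],[0,0,8.4],[0,0,8.4]],"travel":[[4,0.5,3],[8,0.5,7],[9.8,0.5,12],[9.8,0.5,16],[9.8,0.5,16]],"fingers":[0,0,0,0,0]}';python3 -m jog '{"angular":[[0,0,0],[0,0,0]],"travel":[[0,0,0],[0,0,0]],"fingers":[0,0]}';python3 - <<'E'
from h import *
print(togo([461.7,315,1],81.6))
m=camera_model('wrist'); im=get_image('wrist'); cv2.imwrite('pics/t1.png',im[:,:,::-1])
E
```

```text
clock: 22.28
eef_pos: [460.1, 315.0, 66.9]
tool_rot: [-3.138, -0.004, 2.993]
force: [0.8, -0.0, 0.7]
width: 85.2
clock: 22.52
eef_pos: [463.4, 317.1, 70.9]
tool_rot: [3.139, 0.003, 2.992]
force: [-0.4, 0.5, 0.9]
width: 85.1
[array([ 0.16, -0.25,  6.99]), ('yaw y', np.float64(81.4)), ('rz', np.float64(-0.2))]
```

View pics/t1.png

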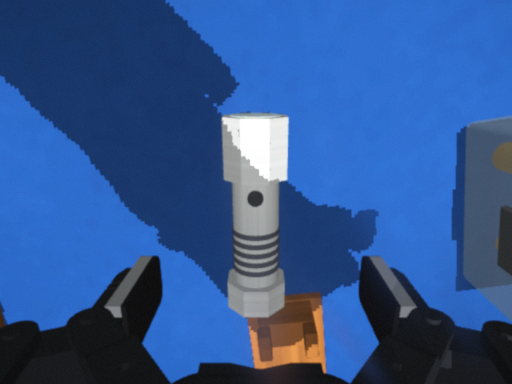

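The torch lies straight between the fingers: head end at row 115, tail end at row 315, axis at column 256. I'm descending and gripping.

```bash
python3 -m jog '{"angular":[[0,0,0],[0,0,0],[0,0,0],[0,0,0],[0,0,0]],"travel":[[0.1,-0.15,2.5],[0.1,-0.15,5],[0.1,-0.15,6.3],[0.1,-0.15,6.8],[0.1,-0.15,6.8]],"fingers":[0,0,0,0,0]}';python3 -m jog '{"angular":[[0,0,0],[0,0,0],[0,0,0],[0,0,0],[0,0,0]],"travel":[[0,0,0],[0,0,0],[0,0,0],[0,0,0],[0,0,0]],"fingers":[0.2,0.35,0.5,0.6,0.7]}';python3 -m jog '{"angular":[[0,0,0],[0,0,0],[0,0,0],[0,0,0],[0,0,0]],"travel":[[0,0,0],[0,0,0],[0,0,0],[0,0,0],[0,0,0]],"fingers":[0.8,0.9,0.9,0.9,0.9]}'; python3 - <<'E'
from h import *
m=camera_model('wrist'); im=get_image('wrist'); cv2.imwrite('pics/t2.png',im[:,:,::-1])
print(read_state()['eef_pos'],proj(m,[461.7+59.3,315-8.8,36]),proj(m,[461.7-59.3,315+8.8,36]))
E
```

```text
clock: 23.2
eef_pos: [461.0, 315.4, 1.4]
tool_rot: [3.141, 0.0, 2.993]
force: [-0.4, 0.7, 0.5]
width: 85.7
clock: 23.82
eef_pos: [460.7, 315.2, 1.3]
tool_rot: [3.141, -0.0, 2.993]
force: [-1.0, 0.8, 3.2]
width: 26.5
clock: 24.45
eef_pos: [460.6, 315.2, 1.3]
tool_rot: [3.141, 0.0, 2.993]
force: [-0.4, -0.9, 5.0]
width: 26.5
[460.64160253 315.20643594   1.28590711] [260.01718672 428.1498149 ] [259.61581505 149.03151753]
```

```bash
python3 -m jog '{"angular":[[0,0,0],[0,0,0],[0,0,0],[0,0,0],[0,0,0]],"travel":[[0,0,-1],[0,0,-4],[0,0,-7],[0,0,-8],[0,0,-8]],"fingers":[0.9,0.9,0.9,0.9,0.9]}';python3 -m jog '{"angular":[[0,0,0],[0,0,0],[0,0,0.5],[0,0,0.5],[0,0,0.5]],"travel":[[-0.75,-5,0],[-1.5,-10,0],[-2.25,-15,0],[-3,-20,0],[-3.3,-22,0]],"fingers":[0.9,0.9,0.9,0.9,0.9]}';python3 -m jog '{"angular":[[0,0,0],[0,0,0],[0,0,0]],"travel":[[0,0,0],[0,0,0],[0,0,0]],"fingers":[0.9,0.9,0.9]}'; python3 - <<'E'
from h import *
m=camera_model('wrist'); im=get_image('wrist'); cv2.imwrite('pics/t3.png',im[:,:,::-1])
print(togo([460.5,93.5,25.3],80.9),read_state()['force'])
E
```

```text
clock: 25.12
eef_pos: [460.8, 315.4, 81.3]
tool_rot: [3.141, 0.001, 2.993]
force: [-0.2, 0.3, -1.6]
width: 26.1
clock: 25.75
eef_pos: [459.4, 88.8, 79.8]
tool_rot: [-3.139, -0.003, 2.98]
force: [0.1, 0.2, -2.0]
width: 26.3
clock: 26.12
eef_pos: [460.6, 94.3, 80.7]
tool_rot: [3.141, -0.0, 2.987]
force: [-0.3, -0.1, -0.9]
width: 26.1
[array([-0.  , -0.07,  5.55]), ('yaw y', np.float64(81.1)), ('rz', np.float64(0.2))] [-0.01550921 -0.20323873 -1.35843524]
```

View pics/t3.png

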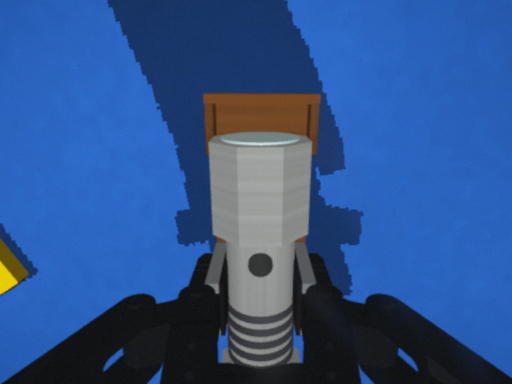

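```bash
python3 - <<'E'
from h import *
m=camera_model('wrist')
print([ray(m,(262,94),z)[:2].round(1) for z in(0,36)],'exp 388.4 105.2'); 
print('head end bottom/top proj',[proj(m,[401.4,103.7,z]).round(1) for z in(79.4,115.4)], 'nadir',proj(m,[*m['T'][:2,3],0]).round())
print('side mids', [ray(m,p,36)[:2].round(1) for p in((205,120),(318,120))])
E
```

```text
[array([388.3, 106.6]), array([387.5, 106.6])] exp 388.4 105.2
head end bottom/top proj [array([260.8, 131.3]), array([261. , 145.6])] nadir [260.  86.]
side mids [array([396.1,  74. ]), array([405.6, 134.5])]
```

The torch is level, lined up over the rest, whose end edge is at row 94 and columns 204-320. The predicted end positions agree with the picture, so I lower it.

```bash
python3 -m jog '{"angular":[[0,0,0],[0,0,0],[0,0,0],[0,0,0],[0,0,0]],"travel":[[0,0,1.5],[0,0,3],[0,0,4.2],[0,0,4.8],[0,0,5]],"fingers":[0.9,0.9,0.9,0.9,0.9]}';python3 -m jog '{"angular":[[0,0,0],[0,0,0],[0,0,0],[0,0,0],[0,0,0]],"travel":[[0,0,0],[0,0,0.2],[0,0,0.4],[0,0,0.5],[0,0,0.5]],"fingers":[0.9,0.9,0.9,0.9,0.9]}'; python3 - <<'E'
from h import *
s=read_state();print(s['eef_pos'],s['force'])
E
```

```text
clock: 26.8
eef_pos: [460.5, 92.6, 30.4]
tool_rot: [-3.141, -0.001, 2.984]
force: [-0.3, 0.1, -1.6]
width: 26.1
clock: 27.42
eef_pos: [460.7, 92.7, 26.0]
tool_rot: [3.142, -0.0, 2.984]
force: [0.9, 0.8, -2.2]
width: 26.4
[460.70035043  92.72741243  25.97108511] [ 0.8591712   0.79663424 -2.18342317]
```

```bash
python3 -m jog '{"angular":[[0,0,0],[0,0,0],[0,0,0],[0,0,0]],"travel":[[0,0.1,0.05],[0,0.1,0.1],[0,0.1,0.1],[0,0.1,0.1]],"fingers":[0.9,0.9,0.9,0.9]}'
```

```text
clock: 27.92
eef_pos: [461.0, 93.9, 25.3]
tool_rot: [3.141, 0.0, 2.984]
force: [-0.3, 0.9, 5.2]
width: 26.5
```

```bash
python3 -m jog '{"angular":[[0,0,0],[0,0,0],[0,0,0],[0,0,0],[0,0,0]],"travel":[[0,0,0],[0,0,0],[0,0,0],[0,0,0],[0,0,0]],"fingers":[0.6,0.4,0.2,0,0]}';python3 -m jog '{"angular":[[0,0,0],[0,0,0],[0,0,0],[0,0,0],[0,0,0]],"travel":[[0,0,0],[0,0,-4],[0,0,-9],[0,0,-13],[0,0,-13]],"fingers":[0,0,0,0,0]}';python3 -m jog '{"angular":[[0,0,0],[0,0,0]],"travel":[[0,0,0],[0,0,0]],"fingers":[0,0]}';python3 - <<'E'
from h import *
m=camera_model('wrist'); im=get_image('wrist'); cv2.imwrite('pics/t4.png',im[:,:,::-1])
print(read_state()['eef_pos'])
E
```

```text
clock: 28.55
eef_pos: [460.9, 93.7, 25.0]
tool_rot: [-3.142, -0.0, 2.984]
force: [-0.3, -0.1, -0.3]
width: 85.3
clock: 29.18
eef_pos: [462.9, 94.2, 157.7]
tool_rot: [3.139, 0.006, 2.984]
force: [-0.6, 0.1, -0.5]
width: 85.4
clock: 29.42
eef_pos: [460.0, 93.5, 153.8]
tool_rot: [-3.141, -0.002, 2.984]
force: [0.7, 0.2, -0.1]
width: 85.1
[460.01383951  93.48594123 153.82283141]
```

View pics/t4.png

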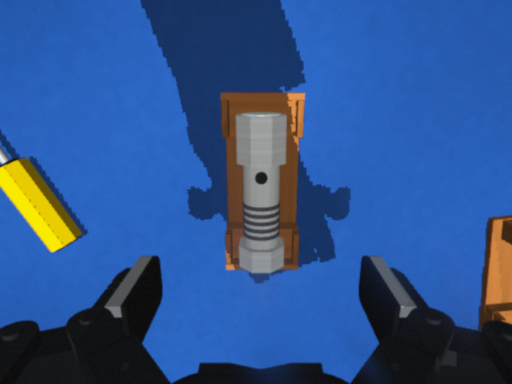

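```bash
python3 - <<'E'
from h import *
m=camera_model('wrist')
print([proj(m,p).round(1) for p in([519.7,83.9,60],[519.7,83.9,42],[401.3,103.1,60],[401.3,103.1,42],[401.3,103.1,24])])
import json
# screwdriver: togo from here; point along handle, x dir = 198 deg
m,im=view('wrist','pics/wB.png','wB.npy')
b=max(blobs(im,'yellow',100),key=cv2.contourArea)
for z in(0,14,28):print(rectw(m,b,z))
print('tip',ray(m,(319,26),14)[:2], 'nadir',m['T'][:2,3])
E
```

```text
[array([260.1, 271.4]), array([260.1, 260.3]), array([260.8, 115.1]), array([260.8, 113.1]), array([260.8, 111.4])]
(array([453.2, -97.9]), array([86.6, 30. ], dtype=float32), np.float32(18.1))
(array([ 452.1, -101.1]), array([83.6, 29. ], dtype=float32), np.float32(18.1))
(array([ 451. , -104.4]), array([80.6, 27.9], dtype=float32), np.float32(18.1))
tip [ 361.0805496  -130.12284953] nadir [ 420.49063344 -191.47880932]
```

The torch lies level and centred in its rest. Its ends, at rows 113 and 272, match the predicted 115 and 271. Now the screwdriver.

```bash
python3 -m jog '{"angular":[[0,0,-8],[0,0,-16],[0,0,-24],[0,0,-27],[0,0,-27]],"travel":[[-0.4,-5,0],[-0.7,-10,0],[-1,-15,2],[-1.4,-20,5],[-1.4,-20,8]],"fingers":[0,0,0,0,0]}';python3 -m jog '{"angular":[[0,0,0],[0,0,0],[0,0,0]],"travel":[[0,0,0],[0,0,0],[0,0,0]],"fingers":[0,0,0]}';python3 - <<'E'
from h import *
m=camera_model('wrist'); im=get_image('wrist'); cv2.imwrite('pics/s1.png',im[:,:,::-1])
print(togo([442.2,-105.6,0],108.1),read_state()['eef_pos'])
b=max(blobs(im,'yellow',100),key=cv2.contourArea)
for z in(14,28):print(rectw(m,b,z))
E
```

```text
clock: 30.1
eef_pos: [442.1, -111.2, 73.4]
tool_rot: [-3.14, -0.002, -2.836]
force: [0.4, 1.2, -0.5]
width: 85.1
clock: 30.48
eef_pos: [444.2, -105.2, 75.9]
tool_rot: [-3.141, 0.002, -2.826]
force: [0.9, -0.5, -0.4]
width: 85.4
[array([0.21, 0.04, 7.59]), ('yaw y', np.float64(108.1)), ('rz', np.float64(-0.0))] [ 444.22132243 -105.34736085   75.92061171]
(array([ 453.7, -101.2]), array([90. , 28.6], dtype=float32), np.float32(18.3))
(array([ 447.9, -103.1]), array([83.9, 26.6], dtype=float32), np.float32(18.3))
```

View pics/s1.png

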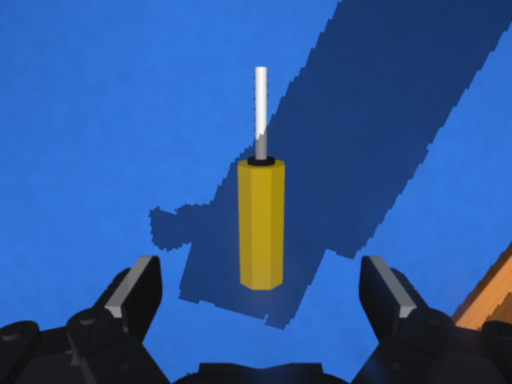

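Screwdriver centred: tip (261,67), handle rows 160-289, column 261.

```bash
python3 - <<'E'
from h import *
m=camera_model('wrist'); d=np.array([-.950,-.311])
p=np.array([442.2,-105.6])
print([proj(m,[*(p+k*d),z]).round(1) for k,z in((85,14),(30,22),(-50,28))],togo([442.2,-105.6,0],108.1))
E
python3 -m jog '{"angular":[[0,0,0],[0,0,0],[0,0,0],[0,0,0],[0,0,0]],"travel":[[0.2,0,2.5],[0.2,0,5],[0.2,0,6.8],[0.2,0,7.4],[0.2,0,7.4]],"fingers":[0,0,0,0,0]}'
```

```text
[array([260. ,  69.3]), array([260.1, 167.5]), array([260.1, 290.5])] [array([0.21, 0.04, 7.59]), ('yaw y', np.float64(108.1)), ('rz', np.float64(-0.0))]
clock: 31.15
eef_pos: [441.5, -106.4, 1.0]
tool_rot: [3.141, -0.0, -2.827]
force: [0.0, 0.6, -0.8]
width: 85.4
```

```bash
python3 -m jog '{"angular":[[0,0,0],[0,0,0],[0,0,0],[0,0,0],[0,0,0]],"travel":[[0,0,0],[0,0,0],[0,0,0],[0,0,0],[0,0,0]],"fingers":[0.2,0.35,0.5,0.6,0.7]}';python3 -m jog '{"angular":[[0,0,0],[0,0,0],[0,0,0],[0,0,0],[0,0,0]],"travel":[[0,0,0],[0,0,0],[0,0,0],[0,0,0],[0,0,0]],"fingers":[0.8,0.9,0.9,0.9,0.9]}';python3 -m jog '{"angular":[[0,0,0],[0,0,0],[0,0,0],[0,0,0],[0,0,0]],"travel":[[0,0,-1],[0,0,-5],[0,0,-10],[0,0,-14],[0,0,-14]],"fingers":[0.9,0.9,0.9,0.9,0.9]}';python3 - <<'E'
from h import *
print(togo([590,320.5,150],88),read_state()['eef_pos'])
E
```

```text
clock: 31.78
eef_pos: [441.6, -106.6, 1.4]
tool_rot: [-3.141, 0.0, -2.828]
force: [-0.3, 0.4, 4.5]
width: 26.9
clock: 32.4
eef_pos: [441.5, -106.6, 1.4]
tool_rot: [-3.141, 0.0, -2.828]
force: [-0.6, 0.6, 5.7]
width: 26.8
clock: 33.02
eef_pos: [443.1, -107.1, 143.8]
tool_rot: [-3.139, 0.005, -2.829]
force: [-0.0, 0.4, -1.0]
width: 26.6
[array([-27.15,  36.16,  -0.6 ]), ('yaw y', np.float64(107.9)), ('rz', np.float64(19.9))] [ 443.07214329 -107.11213158  143.76405766]
```

```bash
python3 -m jog '{"angular":[[0,0,5],[0,0,10],[0,0,15],[0,0,19.9],[0,0,19.9]],"travel":[[-3.4,4.5,0],[-6.8,9,0],[-10.2,13.6,0],[-13.6,18.1,0],[-17,22.6,0]],"fingers":[0.9,0.9,0.9,0.9,0.9]}';python3 - <<'E'
from h import *
print(togo([590,320.5,110],88),read_state()['eef_pos'])
E
```

```text
clock: 33.65
eef_pos: [532.9, 162.0, 139.8]
tool_rot: [-3.14, -0.002, 3.108]
force: [1.5, -1.0, -1.5]
width: 26.5
[array([-5.17, 16.04,  2.95]), ('yaw y', np.float64(88.1)), ('rz', np.float64(0.1))] [532.94793159 161.98185857 139.84409459]
```

```bash
python3 -m jog '{"angular":[[0,0,0],[0,0,0],[0,0,0],[0,0,0],[0,0,0]],"travel":[[-1.7,5.3,0],[-3.4,10.6,0],[-5.1,15.8,1],[-5.1,15.8,3],[-5.1,15.8,3]],"fingers":[0.9,0.9,0.9,0.9,0.9]}';python3 -m jog '{"angular":[[0,0,0],[0,0,0],[0,0,0]],"travel":[[0,0,0],[0,0,0],[0,0,0]],"fingers":[0.9,0.9,0.9]}';python3 - <<'E'
from h import *
m=camera_model('wrist'); im=get_image('wrist'); cv2.imwrite('pics/s2.png',im[:,:,::-1])
print(togo([590,320.5,21.4],88),read_state()['eef_pos'])
s=read_state()['eef_pos']; a=np.radians(178); d=np.array([np.cos(a),np.sin(a)])
print('pred tip',proj(m,[*(s[:2]+85*d),s[2]+12.6]).round(1),'pred rest near end',[proj(m,[590+59*d[0]-27*w*d[1],320.5+59*d[1]+27*w*d[0],z]).round(1) for w in(-1,1) for z in(0,)])
E
```

```text
clock: 34.28
eef_pos: [587.3, 314.8, 107.5]
tool_rot: [-3.136, -0.005, 3.109]
force: [-0.1, -0.8, -1.1]
width: 26.4
clock: 34.65
eef_pos: [590.1, 316.4, 111.8]
tool_rot: [3.141, 0.001, 3.107]
force: [0.3, 0.2, -1.1]
width: 26.3
[array([0.03, 0.39, 9.03]), ('yaw y', np.float64(88.0)), ('rz', np.float64(0.0))] [590.07498882 316.54765834 111.72661696]
pred tip [260.3  65.8] pred rest near end [array([302.7, 112.9]), array([228.6, 112.9])]
```

View pics/s2.png

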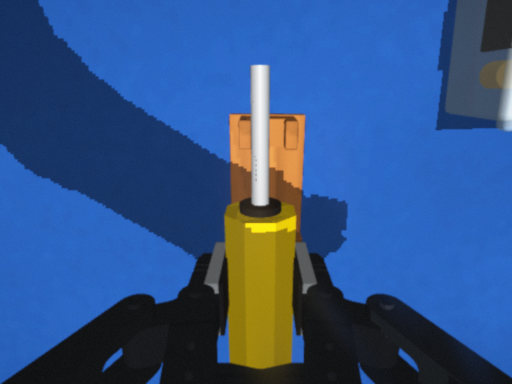

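The screwdriver is held level, tip at (260,66), over its rest, whose near edge is at row 114 and columns 230-305. The rest sits about 1 mm farther in +y than estimated, so I correct for that and lower.

```bash
python3 -m jog '{"angular":[[0,0,0],[0,0,0],[0,0,0],[0,0,0],[0,0,0]],"travel":[[0,0.5,2.5],[0,0.5,5],[0,0.5,6.8],[0,0.5,7.8],[0,0.5,8.2]],"fingers":[0.9,0.9,0.9,0.9,0.9]}';python3 -m jog '{"angular":[[0,0,0],[0,0,0],[0,0,0],[0,0,0],[0,0,0]],"travel":[[0,0,0],[0,0,0.2],[0,0,0.4],[0,0,0.5],[0,0,0.5]],"fingers":[0.9,0.9,0.9,0.9,0.9]}'; python3 - <<'E'
from h import *
s=read_state();print(s['eef_pos'],s['force'])
E
```

```text
clock: 35.33
eef_pos: [589.9, 322.0, 28.7]
tool_rot: [-3.142, -0.0, 3.108]
force: [-0.6, 0.3, -0.2]
width: 26.7
clock: 35.95
eef_pos: [589.8, 322.0, 24.0]
tool_rot: [-3.142, -0.0, 3.108]
force: [0.4, -0.2, -1.7]
width: 26.7
[589.77443244 321.98948887  23.97081912] [ 0.40085827 -0.21392431 -1.66706281]
```

```bash
python3 -m jog '{"angular":[[0,0,0],[0,0,0],[0,0,0],[0,0,0],[0,0,0]],"travel":[[0,0,0.1],[0,0,0.18],[0,0,0.25],[0,0,0.3],[0,0,0.3]],"fingers":[0.9,0.9,0.9,0.9,0.9]}'; python3 - <<'E'
from h import *
s=read_state();print(s['eef_pos'],s['force'])
E
```

```text
clock: 36.58
eef_pos: [589.7, 322.1, 21.3]
tool_rot: [-3.142, -0.0, 3.108]
force: [-1.9, -0.9, 1.9]
width: 26.9
[589.706439   322.05033943  21.30080219] [-1.9398745  -0.92660321  1.89038822]
```

Contact at the expected height, so I release, withdraw and look.

```bash
python3 -m jog '{"angular":[[0,0,0],[0,0,0],[0,0,0],[0,0,0],[0,0,0]],"travel":[[0,0,0],[0,0,0],[0,0,0],[0,0,0],[0,0,0]],"fingers":[0.6,0.4,0.2,0,0]}';python3 -m jog '{"angular":[[0,0,0],[0,0,0],[0,0,0],[0,0,0],[0,0,0]],"travel":[[0,0,0],[0,0,-4],[0,0,-9],[0,0,-15],[0,0,-20]],"fingers":[0,0,0,0,0]}';python3 -m jog '{"angular":[[0,0,0],[0,0,0],[0,0,0],[0,0,0]],"travel":[[0,0,0],[0,0,0],[0,0,0],[0,0,0]],"fingers":[0,0,0,0]}';python3 - <<'E'
from h import *
m=camera_model('wrist'); im=get_image('wrist'); t=get_image('top')
a=cv2.resize(im[60:300,170:350],(360,480),interpolation=cv2.INTER_CUBIC)
b=cv2.resize(t[130:240,60:420],(440,134),interpolation=cv2.INTER_CUBIC); b=cv2.copyMakeBorder(b,0,346,0,0,0)
cv2.imwrite('pics/fin.png',np.hstack([a,b])[:,:,::-1])
a=np.radians(178); d=np.array([np.cos(a),np.sin(a)]);p=np.array([589.7,322])
print('pred tip,shoulder,rear (crop)',[((proj(m,[*(p+k*d),z])-[170,60])*2).round(1) for k,z in((85,34),(30,34),(-50,48))])
mt=camera_model('top')
for bl in blobs(t,'grey',30):
    u=bl.reshape(-1,2).mean(0)
    if 60<u[0]<420 and 140<u[1]<240: print(u.round(),rectw(mt,bl,18))
E
```

```text
clock: 37.2
eef_pos: [589.8, 322.0, 21.0]
tool_rot: [3.142, -0.0, 3.108]
force: [-0.0, -0.3, 0.4]
width: 85.4
clock: 37.83
eef_pos: [590.0, 322.2, 223.5]
tool_rot: [3.141, 0.001, 3.108]
force: [0.4, -0.0, -0.3]
width: 85.4
clock: 38.33
eef_pos: [589.2, 321.6, 219.5]
tool_rot: [-3.14, -0.002, 3.108]
force: [0.3, -1.1, -0.0]
width: 85.5
pred tip,shoulder,rear (crop) [array([182. ,  38.2]), array([181.7, 158.7]), array([181.3, 324.2])]
[216. 206.] (array([461.8,  93.2]), array([128.3,  37.9], dtype=float32), np.float32(171.1))
[392. 182.] (array([ 539.1, -498.3]), array([64. , 58.5], dtype=float32), np.float32(43.7))
[ 91. 167.] (array([612.5, 535.6]), array([400. , 276.3], dtype=float32), np.float32(38.9))
```

View pics/fin.png

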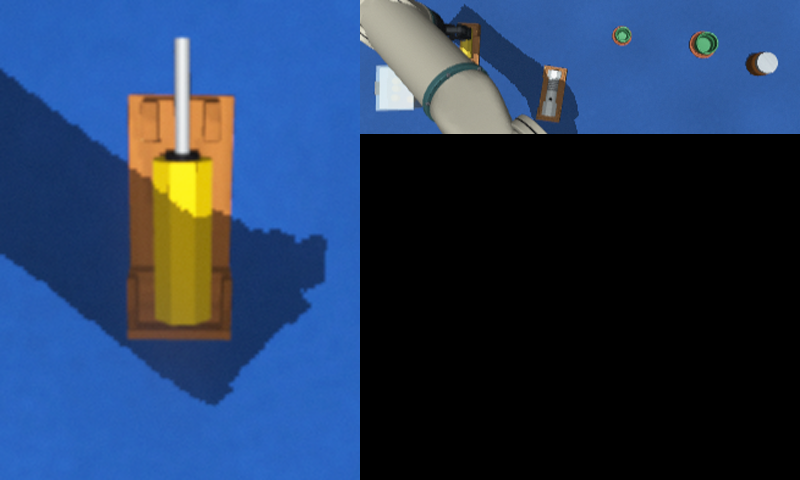

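The screwdriver lies level in its rest. In the crop the tip is at (181,38) and the rear at (182,324), matching the prediction, with the shaft in the narrow notch and the handle in the wide saddle. The pots, torch, jar and box all look in place, so I hand it in.

```bash
python3 -c "
from cell import *
print(read_state()['clock'],finish_job())"
```

```text
the job is handed in; nothing more can be done
38.425 None
```

The shelf is tidied and the job was handed in at 38.4 s, with the gripper open and clear of everything.

I placed the small pot, the large pot, the torch and the screwdriver in that order. Each was lowered until the wrist felt light contact of 2–5 N, then released.

- **Small pot:** it stands at (615.6, -99.3), within about 1 mm of its saucer's centre.
- **Large pot:** it stands at (588.6, -323.6), within about 1 mm of its saucer's centre.
- **Torch:** it lies level and centred in the torch rest, with both ends within 2 pixels of the prediction for the home pose.
- **Screwdriver:** its tip and rear match the prediction, with the shaft in the narrow saddle and the handle in the wide one.
- **Jar and box:** the jar's measured position is the same as at the start. The box looks unmoved, but the arm partly hid it in the last top view, so I judged it by eye.

**Disagreements:** the gripper width read about 57 mm on the 60 mm pot. I regripped 10 mm higher to check and got the same reading, so I put it down to an offset. The first measurements of the large pot and the screwdriver rest differed by 3–6 mm between cameras, and closer wrist views settled both.

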